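# Rake clay drying lumps into an even layer

### The arm

A 6-joint arm with a two-finger parallel gripper is mounted at the origin on a cart in front of the work surface, level with it; the furniture and walls round the work are solid. World frame = base frame: x ahead of the robot, y to its left, z up, the work surface at z = 0. Lengths are in m, angles in degrees, forces in N, time in s.
With the tool pointing down it reaches from about 0.3 to 0.75 m from the base axis. Payload 8.5 kg.
Tool frame: the origin (TCP) lies at the very end of the fingers, on their centre line; the grasp point (between the pads) lies 19 mm behind it; z points along the fingers, y is the line along which they close (so a half turn about z gives the same grasp; the last joint's range is limited). The gripper opens to 85 mm and grips with 20 to 120 N. Pads are 22 mm wide; open, the fingers measure 114 mm over their backs; the gripper's body (76 mm by 85 mm) begins 54 mm behind the grasp point. The pads swing forward as they close: fully open they stand 13 mm farther back than shut.
Start: joints at [-78.283, 21.807, 74.336, -0, 83.858, -12.336], TCP at [0.224, -0.502, 0.231] pointing down, gripper open.
Joint ranges: [-178.18, 178.18], [-50.72, 133.34], [12.68, 142.11], [-81.47, 261.47], [9.98, 163.14], [-165.26, 165.26]. Speed limits (degrees/s): [136.94, 136.94, 180, 180, 180, 180].

### API

Orientations are given as a 3x3 rotation matrix whose columns are the frame's x, y, z axes.
In Python, from rig import env gives the robot as it stands.
- The arm moves only by the tool move_arm, never from a script. Its argument "plan" is a list of rows, each a list of 7 numbers: the turn, a rotation vector about the tool's x, y, z in degrees, then the shift along the tool's x, y, z in cm, then the gripper command: -1 is shut, 1 is fully open, values between are in proportion. In form: [[ax, ay, az, tx, ty, tz, jaw], ...]. A call has 1 to 5 rows; each row is the pose to reach, as a shift and turn from the pose commanded when the call began, along the tool's axes at that moment; what a row does not reach only later rows make up. A row lasts 1/10 s, in which the tool goes at most 50 mm and 8.59 degrees, less where a joint would pass 70% of its speed; a pose out of reach is approached as far as the arm can. A call with a gripper value outside its range is refused whole. The fingers move at their own pace and stop on an object; "squeeze" is the grip in N (left out, the last holds). Time passes only in rows, so rows that repeat a pose let the fingers close. It gives the time, the measured TCP pose, the force, the opening and the grip force at its end, in the units of the state.
- env.observe(): the state, without advancing time (a new reading comes with each control period).
- env.get_image(name): name is "side" or "top" or "wrist"; returns a dict with "color" (384x512x3 uint8, red, green, blue), "fov_y" (degrees; the focal length in pixels is half the picture's height over the tangent of half this angle, whatever the lens; pixels are square), "cx", "cy" (the principal point, pixels), "R" (3x3) and "t" (3): a world point X has camera coordinates R X + t. Camera axes: x right, y down, z forward; pixel columns grow to the right and rows downward; lengths in m; the calibration is good to about 2 mm. A picture is of the moment at which its call begins. There is no depth.
- env.close_job(): hands the job in; it is judged then, once.
Trained networks look in a picture, given as the dict that the camera call returned (one of the last four; its "shot" number tells which), for a name from the list of things; names that differ only in an ending like _2 or _b are one class to them, and where a whole thing is asked for, a point or a joint stands for the part that bears it (a point fixed in the world has none). Each returns a list of dicts, best first, with "conf" (0 to 1); they miss things now and then, are a little off and sometimes report something else, mostly with a low value. They report only what shows in the picture. A call takes as long as a camera call.
- env.outline_of(target, picture): "mask" (384x512 bool, what is visible of it) and "bbox" ([centre column, centre row, width, height] in pixels, round what is visible of it).
- env.tip_of(target, picture): "pixel" ([column, row] in pixels: a listed point, or the origin of a listed thing).
The state is a dict: "time_s": time; "q": joint angles; "qvel": joint speeds; "joint_efforts": joint torques, N m; "position": TCP position; "tool_rot": TCP orientation; "ft_force": force on the tool from outside, world axes, zero at the start; "wrist_torque": the same for the moment, N m; "grip_width": finger opening in m; "gripper_force": force on a finger pad.
Only numpy, scipy, OpenCV 4.12 (cv2) and the standard library are available. Lean on these libraries where they do the work, as an engineer would, in place of code of your own. Each camera call takes 0.05 s, during which the arm holds its last target. There are 200 camera calls.

### The job

Take the rake from its rest and rake the clay lumps along the drying tray into an even single layer, two lumps at each of the three cross lines on its bed (within about 25 mm), moving them with the rake only. The bed is sprung and its empty half slopes by an unknown amount: keep the teeth down on the bed whenever they push a lump, but lightly, never bearing down with more than 8 N. Then stand the rake back in its rest, and leave the other things on the worktop alone.

Things in the scene. Friction and masses are not known exactly. Their poses are not given: they have to be found in the camera images.
- rake: Small bench rake, 150 g, standing upright in the rest at the start. Origin: middle of the tooth tips; z up the handle, y along the head, x the raking direction (either way). Head beam 96 mm (y), 12 thick (x), z = 20 to 32 mm. Six teeth under it, 8 mm thick (x), 6 wide, 12 mm gaps: no lump passes.
- rake_grip (a point): Grip point on the rake's axis, 72 mm above the tooth tips. Grey rounded handle, z = 30 to 100 mm, 20 mm thick along the rake's x, 34 mm wide along y: grip it from above across its 20 mm (fingers closing along rake x), about 40 N. The frame is the rake's.
- rest: Fixed grey rake rest, base 60 (x) x 116 (y) mm, origin in the middle of its underside. A trough along its y, 12 mm wide, flared to about 18 mm at the mouth 28 mm above the table, 104 mm long between end stops 26 mm high.
- rest_seat (a point): Middle of the trough's floor, 6 mm above the table: the rake's origin is here when it stands in the rest, its head along the rest's y (either way round).
- tray: Fixed steel drying tray, inside 240 mm (x) by 112 mm (y), walls 3 mm thick, rim 47 mm above the table. Origin: middle of its underside, z up. Three dark cross lines on its bed at x = -90, 0 and +90 mm. At first the lumps lie in three cross rows of two, near x = -101, -55 and -9 mm, with free gaps of 15 to 25 mm between; the +x half is empty.
- bed_mid (a point): Nominal middle of the tray's bed, 24 mm above the table (fixed to the tray; sags to 23). The bed is two perforated plates, 118x108 mm, meeting here at tray x = 0. Each slopes along x, up or down to its end, by an unknown fixed amount: -x plate to 0.04 rad, +x plate to 0.13 rad. The whole bed is sprung, 4 N per mm down, 6 mm. Heights are not reported: feel them with the teeth.
- lump_a: Terracotta clay lump, square block 21x21x18 mm, about 25 g (varies). Origin: middle of its underside, z up.
- lump_b: Terracotta clay lump, square block 21x21x18 mm, about 25 g (varies). Origin: middle of its underside, z up.
- lump_c: Terracotta clay lump, octagonal block 21 mm across flats, 23 across corners, 18 high, about 25 g (varies). Origin: middle of its underside, z up.
- lump_d: Terracotta clay lump, octagonal block 21 mm across flats, 23 across corners, 18 high, about 25 g (varies). Origin: middle of its underside, z up.
- lump_e: Terracotta clay lump, round puck 23 mm across, 18 high, about 25 g (varies). Origin: middle of its underside, z up.
- lump_f: Terracotta clay lump, round puck 23 mm across, 18 high, about 25 g (varies). Origin: middle of its underside, z up.
- cup_b: Bystander: sample cup with a lid, 64 mm across, 70 tall; origin at the underside.
- oil_dropper: Bystander: small dropper bottle, 27 mm across, 82 tall; origin at the underside.
- timer: Bystander: flat bench timer, 62x62x22 mm; origin at the underside.
- slide_pack: Bystander: small carton, 29x78x30 mm; origin at the underside.
- buffer: Bystander: capped plastic bottle, 60 mm across, 135 tall; origin at the underside.
- marker: Bystander: marker pen, 133x13x15 mm, lying; origin at the underside.

How it is judged:
By the outcome, as a careful person would: the job done as asked, in the order asked, and still so for the second after the job is handed in, with the robot touching nothing.
It also fails if it takes over 67 s, if anything falls off the work surface, if the arm or the gripper's body presses on something with over 40 N, if the wrist force passes 120 N, or if a joint passes its speed limit or range.

## Working session

There is one attempt and no reset: what is moved stays moved. The work goes in short steps, Python scripts to look and compute and a tool call to move; the robot and the scene stay as the last step left them, time stands still between calls to the robot, and variables do not carry over. Pictures are saved under pics/ and viewed, at most 10 in all, crops included, and the job is handed in when it is done.

Besides the shell and the picture viewer there is one more tool, called after "Emit:" as name(argument=value, ...), one argument or row to a line, values as JSON. move_arm: Moves the arm, as the interface text tells. Its arguments: {"type":"object","properties":{"plan":{"type":"array"},"squeeze":{"type":"number"}},"required":["plan"]}

```bash
ls; mkdir -p pics; cat > h.py <<'E'
import numpy as np, cv2
from rig import env
def K(p):
    f=p["color"].shape[0]/2/np.tan(np.radians(p["fov_y"])/2); return f
def ray(p,px):
    f=K(p); d=np.array([(px[0]-p["cx"])/f,(px[1]-p["cy"])/f,1.]); R=np.array(p["R"]);t=np.array(p["t"])
    return -R.T@t, R.T@d/np.linalg.norm(d)
def atz(p,px,z):
    o,d=ray(p,px); return o+d*(z-o[2])/d[2]
def tri(obs):
    A=np.zeros((3,3));b=np.zeros(3)
    for p,px in obs:
        o,d=ray(p,px);M=np.eye(3)-np.outer(d,d);A+=M;b+=M@o
    X=np.linalg.solve(A,b); return X
def proj(p,X):
    c=np.array(p["R"])@X+np.array(p["t"]);return np.array([p["cx"],p["cy"]])+K(p)*c[:2]/c[2]
def save(p,n): cv2.imwrite("pics/"+n,p["color"][:,:,::-1])
E
cat > a.py <<'E'
from h import *
np.set_printoptions(precision=4,suppress=True)
s=env.observe(); print(s["time_s"],s["position"],s["tool_rot"],s["ft_force"])
P={n:env.get_image(n) for n in("top","side","wrist")}
for n in P: save(P[n],n+"0.png"); print(n,P[n]["fov_y"],-np.array(P[n]["R"]).T@P[n]["t"])
for t in ["rake","rake_grip","rest","rest_seat","tray","bed_mid"]+["lump_"+c for c in "abcdef"]+["buffer","oil_dropper","cup_b","timer","marker","slide_pack"]:
    for n in P:
        r=env.tip_of(t,P[n])[:3]
        print(t,n,[(np.round(x["pixel"],1).tolist(),round(x["conf"],2)) for x in r])
E
python3 a.py; python3 -c "
import cv2,numpy as np
a=[cv2.imread(f'pics/{n}0.png') for n in('top','side')]
"
```

```text
pics
0.0 [ 0.2241 -0.5019  0.2307] [[ 0.9132  0.4076 -0.0003]
 [ 0.4076 -0.9132  0.0015]
 [ 0.0004 -0.0014 -1.    ]] [ 0.6762 -0.6138  0.3061]
top 50.49538959403954 [ 0.4076 -0.2358  0.9713]
side 51.42831044068216 [0.5347 0.5081 0.6393]
wrist 66.50494924198061 [ 0.2902 -0.4745  0.371 ]
rake top [([150.2, 175.4], 0.65), ([309.1, 269.8], 0.21), ([144.4, 168.0], 0.2)]
rake side [([226.2, 302.4], 0.61), ([240.9, 198.4], 0.33)]
rake wrist []
rake_grip top [([142.4, 165.7], 0.64)]
rake_grip side [([226.6, 279.7], 0.7), ([263.1, 223.1], 0.28)]
rake_grip wrist []
rest top [([286.8, 183.3], 0.72), ([151.4, 172.3], 0.69)]
rest side [([225.7, 308.4], 0.85), ([300.7, 174.5], 0.53)]
rest wrist []
rest_seat top [([150.9, 170.7], 0.9)]
rest_seat side [([227.8, 302.9], 0.83), ([342.0, 217.2], 0.47)]
rest_seat wrist []
tray top [([288.4, 191.4], 0.84)]
tray side [([245.0, 203.0], 0.94)]
tray wrist []
bed_mid top [([291.0, 192.8], 0.73)]
bed_mid side [([247.0, 194.1], 0.92)]
bed_mid wrist [([195.1, 16.0], 0.57)]
lump_a top [([268.8, 182.0], 0.66), ([250.8, 205.9], 0.61), ([267.0, 202.7], 0.53)]
lump_a
[... 1000 characters left out ...]
mp_f wrist []
buffer top [([307.6, 272.1], 0.64)]
buffer side [([316.1, 196.2], 0.75), ([225.7, 302.4], 0.35)]
buffer wrist [([193.4, 20.1], 0.79)]
oil_dropper top [([161.8, 128.2], 0.67)]
oil_dropper side [([226.1, 309.2], 0.58), ([238.3, 212.4], 0.4)]
oil_dropper wrist []
cup_b top [([317.0, 125.4], 0.69)]
cup_b side [([182.1, 191.4], 0.64)]
cup_b wrist []
timer top [([359.0, 265.8], 0.66)]
timer side [([298.7, 176.3], 0.77)]
timer wrist [([295.4, 41.9], 0.6)]
marker top [([262.5, 294.6], 0.55)]
marker side [([340.8, 218.6], 0.71)]
marker wrist [([96.5, 32.8], 0.72)]
slide_pack top [([277.2, 123.2], 0.85), ([269.5, 179.4], 0.22)]
slide_pack side [([183.0, 210.6], 0.79)]
slide_pack wrist []
```

View pics/top0.png

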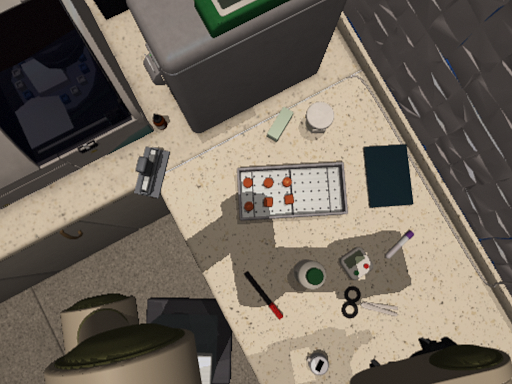

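View pics/side0.png

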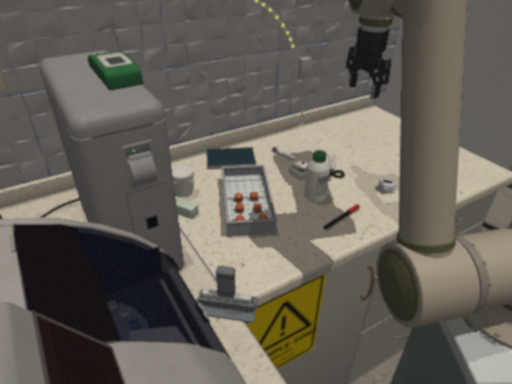

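```bash
cat > b.py <<'E'
from h import *
np.set_printoptions(precision=4,suppress=True)
P={n:env.get_image(n) for n in("top","side")}
T=lambda n,a,b:print(n,tri([(P["top"],a),(P["side"],b)]))
for t,c in [("rake",None),("rake_grip",None),("rest_seat",None),("bed_mid",None),("tray",None),("buffer",None),("cup_b",None),("timer",None),("slide_pack",None),("marker",None)]:
    r=[env.tip_of(t,P[n]) for n in P]
    if all(r): T(t,r[0][0]["pixel"],r[1][0]["pixel"])
print("dropper",atz(P["top"],(161.8,128.2),0))
for t in ("tray","rest","rake"):
    r=env.outline_of(t,P["top"])
    for x in r[:2]:
        c,_=cv2.findContours(x["mask"].astype(np.uint8),0,1); c=max(c,key=cv2.contourArea)
        print(t,x["conf"],x["bbox"],cv2.minAreaRect(c))
        rr=cv2.boxPoints(cv2.minAreaRect(c)); print([atz(P["top"],q,{'tray':.047,'rest':.028,'rake':.1}[t])[:2].round(4).tolist() for q in rr])
E
python3 b.py
```

```text
rake [ 0.571  -0.003   0.0055]
rake_grip [ 0.5728 -0.0002  0.0845]
rest_seat [ 0.5713 -0.0038  0.002 ]
bed_mid [ 0.5108 -0.2397  0.0929]
tray [ 0.5345 -0.3306  0.0125]
buffer [ 0.3432 -0.3747 -0.0045]
cup_b [ 0.7001 -0.3933  0.0075]
timer [ 0.3658 -0.5001 -0.0174]
slide_pack [ 0.5911 -0.2711  0.0772]
marker [ 0.3331 -0.2681  0.0762]
dropper [ 0.681  -0.0193  0.    ]
tray 0.82 [292.4, 190.6, 112.9, 58.5] ((291.17938232421875, 190.45884704589844), (54.475799560546875, 108.89109802246094), 86.53176879882812)
[[0.5826, -0.2022], [0.6056, -0.4538], [0.4793, -0.4615], [0.4578, -0.2135]]
tray 0.24 [159.8, 122.8, 10.3, 11.0] ((159.0, 121.0), (16.970561981201172, 11.31370735168457), 45.0)
[[0.6887, 0.0009], [0.7084, -0.0166], [0.6807, -0.0457], [0.6611, -0.0283]]
rest 0.57 [150.1, 173.4, 37.6, 55.9] ((151.4117431640625, 171.3529510498047), (25.708772659301758, 48.99219512939453), 14.03624439239502)
[[0.5195, 0.033], [0.6326, 0.0119], [0.6195, -0.047], [0.5065, -0.0252]]
rest 0.57 [268.4, 182.8, 9.0, 12.1] ((267.75, 182.25), (9.899494171142578, 9.192387580871582), 45.0)
[[0.5513, -0.263], [0.5672, -0.2779], [0.5511, -0.2947], [0.5353, -0.2798]]
rake 0.82 [147.8, 172.7, 18.7, 42.2] ((143.37124633789062, 168.04075622558594), (18.0664005279541, 41.50640106201172), 13.392495155334473)
[[0.5234, 0.02], [0.6123, 0.0047], [0.6042, -0.0336], [0.5154, -0.0178]]
```

The top view shows the rest with the rake near (150,172), with the dropper above it at (160,121). The tray is near (291,190) with six lumps in its left half. The side view shows the rest and rake at (227,300), with a tall analyser tower and an oven close by. I'll check the heights of those obstacles and set up a planning helper.

```bash
cat >> h.py <<'E'
def Rdown(yaw): # tool z down, tool y at world yaw (deg)
    y=np.radians(yaw); Y=np.array([np.cos(y),np.sin(y),0]); Z=np.array([0,0,-1.]); return np.column_stack([np.cross(Y,Z),Y,Z])
def plan(pos,yaw,jaw,n=None,fr=None,v=0.045):
    """print rows for going straight to pos,yaw from commanded pose fr (or measured)"""
    from scipy.spatial.transform import Rotation as Ro
    s=env.observe(); p0,R0=(np.array(s["position"]),np.array(s["tool_rot"])) if fr is None else fr
    rv=Ro.from_matrix(R0.T@Rdown(yaw)).as_rotvec(degrees=True); d=R0.T@(np.array(pos)-p0)*100
    m=max(np.linalg.norm(d)/100/v,np.linalg.norm(rv)/8.5); n=n or int(np.ceil(m))
    print("t",round(s["time_s"],2),"n",n)
    for i in range(1,n+1): print([round(float(x),2) for x in np.r_[rv*i/n,d*i/n,jaw]])
E
python3 - <<'E'
from h import *
np.set_printoptions(precision=3,suppress=True)
P={n:env.get_image(n) for n in("top","side")}
for n,a,b in [("towerbase",(200,131),(183,265)),("towertopcorner",(165,72),(163,108)),("rest",(150,171),(227,303)),("buffertop",(315,275),(319,156)),("latch",(88,146),(200,232))]: print(n,tri([(P["top"],a),(P["side"],b)]))
for z in(0,.1,.2,.3):print(z,atz(P["top"],(200,131),z),atz(P["top"],(170,75),z),atz(P["top"],(140,127),z),atz(P["side"],(155,240),z))
plan([0.45,-0.22,0.32],-100.6,1)
E
```

```text
towerbase [ 0.673 -0.113  0.004]
towertopcorner [ 0.666 -0.103  0.373]
rest [0.571 0.    0.013]
buffertop [ 0.346 -0.376  0.124]
latch [0.589 0.058 0.243]
0 [ 0.677 -0.112  0.   ] [ 0.816 -0.032  0.   ] [0.682 0.034 0.   ] [ 0.748 -0.197  0.   ]
0.1 [ 0.649 -0.125  0.1  ] [ 0.774 -0.053  0.1  ] [0.654 0.006 0.1  ] [ 0.715 -0.087  0.1  ]
0.2 [ 0.622 -0.138  0.2  ] [ 0.732 -0.074  0.2  ] [ 0.626 -0.022  0.2  ] [0.681 0.023 0.2  ]
0.3 [ 0.594 -0.15   0.3  ] [ 0.69  -0.095  0.3  ] [ 0.597 -0.05   0.3  ] [0.648 0.134 0.3  ]
t 4.2 n 9
[0.0, -0.0, 3.85, 3.57, -1.84, -0.99, 1.0]
[0.0, -0.0, 7.7, 7.14, -3.68, -1.97, 1.0]
[0.0, -0.0, 11.55, 10.71, -5.52, -2.96, 1.0]
[0.0, -0.0, 15.4, 14.28, -7.36, -3.94, 1.0]
[0.0, -0.0, 19.25, 17.85, -9.21, -4.93, 1.0]
[0.0, -0.0, 23.1, 21.42, -11.05, -5.91, 1.0]
[0.0, -0.0, 26.95, 24.99, -12.89, -6.9, 1.0]
[0.0, -0.0, 30.8, 28.56, -14.73, -7.88, 1.0]
[0.0, -0.0, 34.65, 32.13, -16.57, -8.87, 1.0]
```

```bash
python3 - <<'E'
from h import *
np.set_printoptions(precision=3,suppress=True)
P={"top":env.get_image("top"),"side":env.get_image("side")}
for z in(0,.05,.1,.15,.2,.25,.3):
  print(z,[(atz(P["top"],q,z)[:2],proj(P["side"],atz(P["top"],q,z)).round(0)) for q in((148,121),(110,138),(136,95))])
a=cv2.imread("pics/top0.png")[60:220,60:240]; b=cv2.imread("pics/side0.png")[204:384,100:300]
cv2.imwrite("pics/c1.png",np.hstack([cv2.resize(a,(405,360),interpolation=2),cv2.resize(b,(395,360),interpolation=2)]))
E
```

```text
0 [(array([0.698, 0.015]), array([161., 314.])), (array([0.653, 0.104]), array([178., 356.])), (array([0.762, 0.048]), array([123., 329.]))]
0.05 [(array([0.683, 0.002]), array([167., 292.])), (array([0.64 , 0.086]), array([184., 330.])), (array([0.744, 0.033]), array([130., 305.]))]
0.1 [(array([ 0.668, -0.011]), array([173., 268.])), (array([0.627, 0.069]), array([190., 302.])), (array([0.726, 0.019]), array([138., 280.]))]
0.15 [(array([ 0.653, -0.024]), array([179., 243.])), (array([0.615, 0.051]), array([197., 274.])), (array([0.708, 0.004]), array([146., 254.]))]
0.2 [(array([ 0.638, -0.037]), array([186., 217.])), (array([0.602, 0.034]), array([203., 244.])), (array([ 0.689, -0.011]), array([154., 226.]))]
0.25 [(array([ 0.623, -0.05 ]), array([193., 189.])), (array([0.59 , 0.016]), array([210., 213.])), (array([ 0.671, -0.025]), array([162., 197.]))]
0.3 [(array([ 0.608, -0.062]), array([201., 160.])), (array([ 0.577, -0.001]), array([218., 180.])), (array([ 0.653, -0.04 ]), array([172., 167.]))]
```

View pics/c1.png

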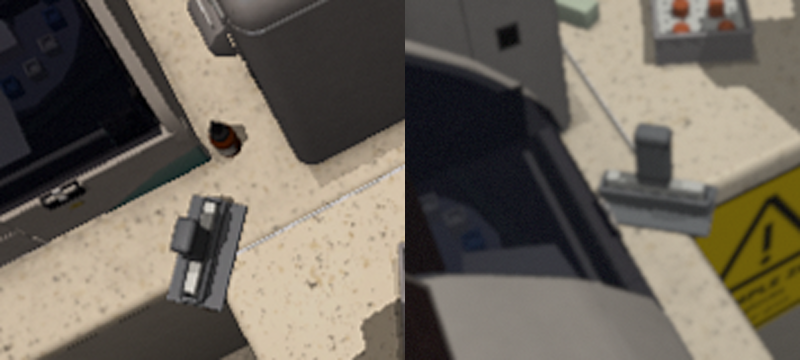

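The crop shows the oven's front corner at about (0.675, 0.01), roughly 0.13 m tall. The dropper is beside it and the tower corner is at (0.67, -0.11), so there is room to come down on the rest. The rake handle is off-centre on the picture only because of its height. Next I'll move to a viewing pose.

Emit:
move_arm(
  plan=[
    [0,0,3.85,3.57,-1.84,-0.99,1],
    [0,0,7.7,7.14,-3.68,-1.97,1],
    [0,0,11.55,10.71,-5.52,-2.96,1],
    [0,0,15.4,14.28,-7.36,-3.94,1],
    [0,0,19.25,17.85,-9.21,-4.93,1],
  ],
)

```text
time_s: 4.8
position: [0.3504, -0.344, 0.2811]
tool_rot: [[0.997, 0.081, 0.0], [0.081, -0.997, -0.0], [0.0, 0.0, -1.0]]
ft_force: [0.0, -0.8, -1.0]
grip_width: 0.0857
gripper_force: 0.0
```

Emit:
move_arm(
  plan=[
    [0,0,3.85,4.5,0.35,-0.98,1],
    [0,0,7.7,8.9,0.7,-1.97,1],
    [0,0,11.5,13.3,1.0,-2.95,1],
    [0,0,15.4,17.7,1.4,-3.94,1],
    [0,0,15.4,17.7,1.4,-3.94,1],
  ],
)

```text
time_s: 5.3
position: [0.5312, -0.3439, 0.3194]
tool_rot: [[0.983, -0.182, 0.001], [-0.182, -0.983, -0.0], [0.001, -0.0, -1.0]]
ft_force: [-1.2, 0.3, 0.1]
grip_width: 0.0855
gripper_force: 0.0
```

```bash
python3 - <<'E'
from h import *
np.set_printoptions(precision=4,suppress=True)
s=env.observe();print(s["time_s"],s["position"],np.degrees(np.arctan2(s["tool_rot"][1][1],s["tool_rot"][0][1])),s["q"],s["ft_force"])
p=env.get_image("wrist"); save(p,"w1.png"); print(p["R"],-np.array(p["R"]).T@p["t"])
import pickle; pickle.dump(p,open("w1.pkl","wb"))
E
```

```text
5.3 [ 0.5312 -0.3439  0.3194] -100.49255866087076 [-43.6409  28.5587  48.9959   0.0436 102.3887  56.861 ] [-1.227   0.2573  0.086 ]
[[-0.1824 -0.9832 -0.0015]
 [-0.9434  0.1746  0.2819]
 [-0.2769  0.0528 -0.9594]] [ 0.6022 -0.3587  0.4597]
```

View pics/w1.png

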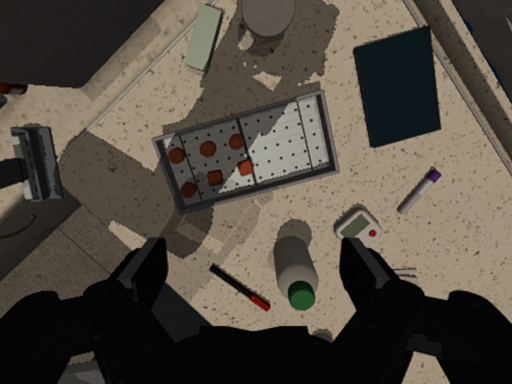

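The wrist view shows the whole tray, with rim corners near (155,138), (321,91), (338,172) and (182,212) and the lumps in its left half. The rake and rest are at the left edge, near (35,165). I'll fit the tray and lump poses from this view and the top view.

```bash
cat >> h.py <<'E'
from scipy.optimize import minimize
def boxpts(sx,sy,z0,z1): return np.array([[a*sx/2,b*sy/2,z] for a in(-1,1) for b in(-1,1) for z in(z0,z1)])
def w(pose,pts): 
    c,s=np.cos(pose[2]),np.sin(pose[2]); R=np.array([[c,-s,0],[s,c,0],[0,0,1]]); return pts@R.T+np.array([pose[0],pose[1],0])
def hullmask(p,pose,pts):
    m=np.zeros((384*4,512*4),np.uint8); q=np.array([proj(p,X) for X in w(pose,pts)])
    cv2.fillConvexPoly(m,cv2.convexHull(((q+.5)*4).astype(np.int32).reshape(-1,1,2)),1); return cv2.resize(m.astype(np.float32),(512,384),interpolation=cv2.INTER_AREA)
def fitbox(obs,pts,x0):
    def cost(v):
        pose=[v[0],v[1],v[2]]; return sum(np.abs(hullmask(p,pose,pts)-m).sum()/m.sum() for p,m in obs)
    r=minimize(cost,x0,method="Nelder-Mead",options=dict(initial_simplex=np.array(x0)+np.array([[0,0,0],[.01,0,0],[0,.01,0],[0,0,.08]]),xatol=1e-4,fatol=1e-4)); return r.x,r.fun
E
python3 - <<'E'
from h import *
import json
np.set_printoptions(precision=4,suppress=True)
P={n:env.get_image(n) for n in("wrist","top")}
M=[(P[n],env.outline_of("tray",P[n])[0]["mask"].astype(np.float32)) for n in P]
fill=[]
for p,m in M:
    c=cv2.findContours(m.astype(np.uint8),0,1)[0]; c=max(c,key=cv2.contourArea); f=np.zeros_like(m); cv2.fillPoly(f,[cv2.convexHull(c)],1); fill.append((p,f))
pts=boxpts(.246,.118,0,.047)
for o in([fill[0]],[fill[1]],fill):
    x,f=fitbox(o,pts,[.533,-.333,np.radians(-85)]); print(x[:2],np.degrees(x[2]),f)
pose=x; json.dump(list(pose),open("tray.json","w"))
cs,sn=np.cos(pose[2]),np.sin(pose[2])
# clay colour blobs
for n in P:
    p=P[n]; hsv=cv2.cvtColor(p["color"],cv2.COLOR_RGB2HSV); m=((hsv[...,0]<14)&(hsv[...,1]>130)&(hsv[...,2]>50)).astype(np.uint8)
    m[fill[0 if n=="wrist" else 1][1]<.5]=0
    k,_,st,ce=cv2.connectedComponentsWithStats(m)
    for i in range(1,k):
        if st[i,4]>12:
            X=atz(p,ce[i],.033)[:2]-pose[:2]; print(n,st[i,4],ce[i],"tray mm",np.array([cs*X[0]+sn*X[1],-sn*X[0]+cs*X[1]])*1000)
for t in("rake_grip","rake","rest_seat","rest"):
    for n in P: print(t,n,[(np.round(x["pixel"],1),round(x["conf"],2)) for x in env.tip_of(t,P[n])[:2]])
print(env.observe()["time_s"])
plan([0.50,-0.06,0.26],-100.6,1)
E
```

```text
[ 0.5316 -0.3362] -84.88543193477297 0.015711195766925812
[ 0.5339 -0.3384] -84.90847559818843 2.1725921630859375
[ 0.533  -0.3355] -84.15472814464627 2.2091164588928223
wrist 163 [235.4294 139.8896] tray mm [-10.1179  20.8439]
wrist 166 [206.4398 147.3072] tray mm [-53.8991  22.4467]
wrist 162 [174.4753 153.9321] tray mm [-102.1101   26.4024]
wrist 175 [244.9371 165.8571] tray mm [ -7.9735 -19.7292]
wrist 118 [213.2458 175.4746] tray mm [-57.8249 -20.4719]
top 15 [288.7333 179.6   ] tray mm [-5.3419 25.7482]
rake_grip wrist [(array([ 37.3, 161.2]), 0.73), (array([209.2, 144.5]), 0.57)]
rake_grip top [(array([143.5, 166.2]), 0.95)]
rake wrist [(array([ 35.1, 163.3]), 0.72), (array([248.8, 148.5]), 0.35)]
rake top [(array([154.2, 173.4]), 0.94)]
rest_seat wrist []
rest_seat top [(array([153.4, 171.4]), 0.92), (array([355.2, 265.2]), 0.49)]
rest wrist [(array([ 35.9, 161.2]), 0.76)]
rest top [(array([152.6, 173. ]), 0.72), (array([152., 173.]), 0.65)]
5.95
t 5.95 n 7
[0.0, -0.0, -0.0, -1.13, -3.92, 0.86, 1.0]
[0.0, -0.0, -0.0, -2.25, -7.85, 1.72, 1.0]
[0.0, -0.0, -0.01, -3.38, -11.77, 2.58, 1.0]
[0.0, -0.0, -0.01, -4.51, -15.7, 3.44, 1.0]
[0.0, -0.0, -0.01, -5.64, -19.62, 4.29, 1.0]
[0.0, -0.0, -0.01, -6.76, -23.55, 5.15, 1.0]
[0.0, -0.01, -0.01, -7.89, -27.47, 6.01, 1.0]
```

Emit:
move_arm(
  plan=[
    [0,0,0,-1.13,-3.92,0.86,1],
    [0,0,0,-2.25,-7.85,1.72,1],
    [0,0,0,-3.4,-11.8,2.6,1],
    [0,0,0,-4.5,-15.7,3.4,1],
    [0,0,0,-5.6,-19.6,4.3,1],
  ],
)

```text
time_s: 6.45
position: [0.5077, -0.14, 0.2769]
tool_rot: [[0.983, -0.184, 0.001], [-0.184, -0.983, -0.0], [0.001, 0.0, -1.0]]
ft_force: [0.1, -0.0, -0.8]
grip_width: 0.0855
gripper_force: 0.0
```

Emit:
move_arm(
  plan=[
    [0,0,0,-1.1,-3.9,0.86,1],
    [0,0,0,-2.3,-7.9,1.7,1],
    [0,0,0,-2.3,-7.9,1.7,1],
  ],
)

```text
time_s: 6.75
position: [0.4989, -0.0556, 0.2596]
tool_rot: [[0.984, -0.179, -0.001], [-0.179, -0.984, 0.001], [-0.002, -0.001, -1.0]]
ft_force: [0.4, -0.8, -0.0]
grip_width: 0.0854
gripper_force: 0.0
```

```bash
python3 - <<'E'
from h import *
np.set_printoptions(precision=4,suppress=True)
p=env.get_image("wrist"); save(p,"w2.png")
print(env.observe()["position"],-np.array(p["R"]).T@p["t"])
pp={}
for t in("rake_grip","rake","rest_seat","rest"):
    r=env.tip_of(t,p); print(t,[(np.round(x["pixel"],1),round(x["conf"],2)) for x in r[:2]])
    if r: print(atz(p,r[0]["pixel"],{"rake_grip":.078,"rest":0}.get(t,.006)))
for t,pts in(("rest",boxpts(.06,.116,0,.027)),):
    r=env.outline_of(t,p)
    m=r[0]["mask"].astype(np.uint8)|env.outline_of("rake",p)[0]["mask"].astype(np.uint8)
    c=max(cv2.findContours(m,0,1)[0],key=cv2.contourArea); 
    m=env.outline_of("rest",p)[0]["mask"].astype(np.uint8)
    c=max(cv2.findContours(m,0,1)[0],key=cv2.contourArea); f=np.zeros((384,512),np.float32); cv2.fillPoly(f,[cv2.convexHull(c)],1)
    x,fv=fitbox([(p,f)],pts,[.571,-.004,np.radians(-100.6)]); print(t,x[:2],np.degrees(x[2]),fv)
m=env.outline_of("rake",p)[0]["mask"].astype(np.uint8); c=max(cv2.findContours(m,0,1)[0],key=cv2.contourArea)
print(cv2.minAreaRect(c))
E
```

```text
[ 0.4996 -0.0577  0.2601] [ 0.5702 -0.0704  0.3997]
rake_grip [(array([190.2, 112.2]), 0.78)]
[ 0.5714 -0.0016  0.078 ]
rake [(array([199.8, 110.3]), 0.7)]
[0.5717 0.0009 0.006 ]
rest_seat [(array([201.8, 111.5]), 0.78)]
[ 0.5697 -0.0013  0.006 ]
rest [(array([205.6, 108.7]), 0.69)]
[ 0.5723 -0.006   0.    ]
rest [ 0.5687 -0.0066] -99.34444403192572 0.14113835990428925
((192.13104248046875, 108.57242584228516), (82.38111877441406, 29.89637565612793), 85.2363510131836)
```

View pics/w2.png

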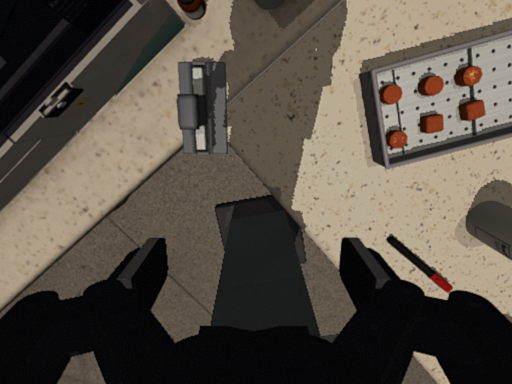

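The wrist view shows the rake in its rest at about (203,108), close to square with the picture. The handle top is at (187,111) and the dropper is above it at (190,5). I'll refine the yaw and centre from the rest's edges.

```bash
python3 - <<'E'
from h import *
np.set_printoptions(precision=4,suppress=True)
p=env.get_image("wrist"); g=cv2.cvtColor(p["color"],cv2.COLOR_RGB2BGR)
cv2.imwrite("pics/c2.png",cv2.resize(g[45:170,160:245],(544,600-0*1),interpolation=cv2.INTER_CUBIC))
for a,b in(((180,63),(184,154)),((226,62),(227,153))):
    for z in(0,.02):
        A,B=atz(p,a,z),atz(p,b,z);d=A-B; print(z,A,B,np.linalg.norm(d),np.degrees(np.arctan2(d[1],d[0])))
# model corners for candidate
for yaw in(-100.6,-98):
    print(yaw,[proj(p,X).round(1) for X in w([.571,-.003,np.radians(yaw)],boxpts(.06,.116,0,.028))])
    print([proj(p,X).round(1) for X in w([.571,-.003,np.radians(yaw)],boxpts(.02,.034,.106,.1061))])
E
```

```text
0 [0.6347 0.0075 0.    ] [0.5211 0.0316 0.    ] 0.11615404154693708 -12.013406429811257
0.02 [0.6316 0.0033 0.02  ] [0.5236 0.0263 0.02  ] 0.11035002785231912 -12.013406429811262
0 [ 0.6251 -0.05    0.    ] [ 0.5115 -0.0269  0.    ] 0.1158949711846331 -11.50514320985416
0.02 [ 0.6224 -0.0513  0.02  ] [ 0.5145 -0.0293  0.02  ] 0.11010390278154926 -11.505143209854156
-100.6 [array([180.4, 155.9]), array([175.2, 159.7]), array([173.9,  65.3]), array([167.6,  62.5]), array([223.9, 155.8]), array([221.7, 159.7]), array([221.1,  65.2]), array([218.6,  62.4])]
[array([172. , 133.9]), array([172. , 133.9]), array([169.2,  98.1]), array([169.2,  98.1]), array([192.1, 133.9]), array([192.1, 133.9]), array([190. ,  98.1]), array([190. ,  98.1])]
-98 [array([182.4, 156.8]), array([177.3, 160.7]), array([171.9,  66.5]), array([165.5,  63.8]), array([225.7, 154.8]), array([223.7, 158.6]), array([219. ,  64.1]), array([216.3,  61.2])]
[array([172.8, 134.4]), array([172.8, 134.4]), array([168.4,  98.6]), array([168.4,  98.6]), array([192.9, 133.4]), array([192.8, 133.4]), array([189.2,  97.6]), array([189.1,  97.6])]
```

View pics/c2.png

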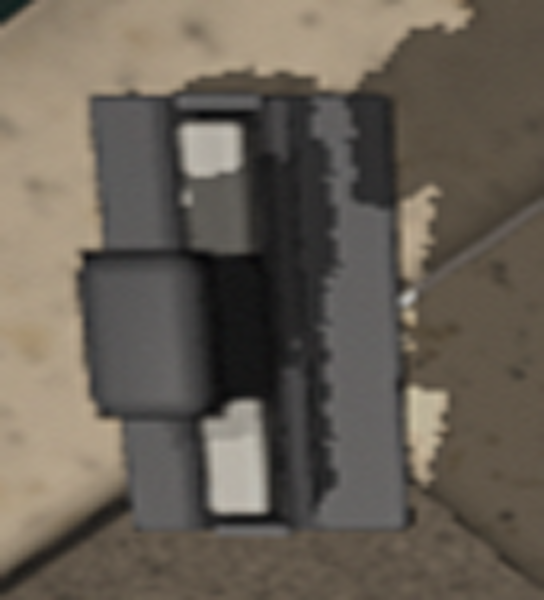

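```bash
python3 - <<'E'
from h import *
R=Rdown(-100.6)
plan([.5715,-.004,.14],-100.6,1)
plan([.5715,-.004,.059],-100.6,1,fr=(np.array([.5715,-.004,.14]),R))
s=env.observe(); print(s["position"],s["tool_rot"],s["ft_force"])
E
```

```text
t 7.25 n 4
[-0.0, 0.0, -0.01, 1.49, -1.71, 3.0, 1.0]
[-0.0, 0.0, -0.03, 2.99, -3.42, 6.0, 1.0]
[-0.0, 0.0, -0.04, 4.48, -5.13, 9.0, 1.0]
[-0.0, 0.0, -0.05, 5.97, -6.85, 12.0, 1.0]
t 7.25 n 2
[0.0, 0.0, 0.0, 0.0, 0.0, 4.05, 1.0]
[0.0, 0.0, 0.0, 0.0, 0.0, 8.1, 1.0]
[ 0.50016759 -0.06024701  0.25999219] [[ 9.82764392e-01 -1.84862513e-01 -2.90925949e-05]
 [-1.84862513e-01 -9.82764392e-01  1.73580291e-05]
 [-3.18000152e-05 -1.16807227e-05 -9.99999999e-01]] [-0.0165424   0.09141444 -0.63608222]
```

Emit:
move_arm(
  plan=[
    [0,0,0,2.0,-2.3,4,1],
    [0,0,0,4,-4.6,8,1],
    [0,0,0,5.97,-6.85,12,1],
    [0,0,0,5.97,-6.85,16,1],
    [0,0,0,5.97,-6.85,20.1,1],
  ],
)

```text
time_s: 7.75
position: [0.5718, -0.003, 0.0573]
tool_rot: [[0.983, -0.183, 0.0], [-0.183, -0.983, -0.0], [0.0, 0.0, -1.0]]
ft_force: [0.4, -1.5, -0.1]
grip_width: 0.0854
gripper_force: 0.0
```

```bash
python3 - <<'E'
from h import *
np.set_printoptions(precision=4,suppress=True)
for _ in range(3):
    p=env.get_image("wrist");s=env.observe(); print(s["time_s"],s["position"],s["ft_force"],s["grip_width"])
save(p,"w3.png")
E
```

```text
7.8 [ 0.5683 -0.0027  0.051 ] [-3.122   0.1303 -6.1199] 0.08587777626499098
7.85 [ 0.5688 -0.0029  0.0544] [-0.3119  0.2712  0.7491] 0.08585065184231311
7.9 [ 0.5705 -0.0034  0.0577] [0.6091 0.3814 0.3765] 0.08530984697436454
```

View pics/w3.png

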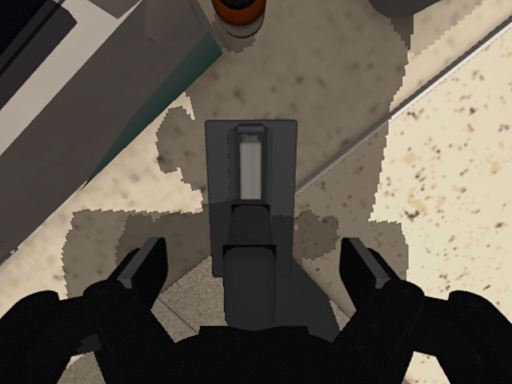

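The handle is centred between the fingers at about (249,285) and the rest is square with the tool. Closing now.

Emit:
move_arm(
  plan=[
    [0,0,0,0,0,0,-1],
    [0,0,0,0,0,0,-1],
    [0,0,0,0,0,0,-1],
    [0,0,0,0,0,0,-1],
    [0,0,0,0,0,0,-1],
  ],
  squeeze=40,
)

```text
time_s: 8.4
position: [0.5718, -0.0033, 0.06]
tool_rot: [[0.983, -0.184, 0.002], [-0.184, -0.983, 0.0], [0.002, -0.0, -1.0]]
ft_force: [-0.9, 0.4, 4.8]
grip_width: 0.0196
gripper_force: 40.9
```

Emit:
move_arm(
  plan=[
    [0,0,0,0,0,0,-1],
    [0,0,0,0,0,0,-1],
    [0,0,0,0,0,0,-1],
  ],
)

```text
time_s: 8.7
position: [0.5717, -0.0032, 0.0599]
tool_rot: [[0.983, -0.184, 0.001], [-0.184, -0.983, -0.0], [0.001, -0.0, -1.0]]
ft_force: [-0.6, 0.9, 6.4]
grip_width: 0.0193
gripper_force: 41.0
```

```bash
python3 - <<'E'
from h import *
np.set_printoptions(precision=4,suppress=True)
s=env.observe(); print(s["time_s"],s["position"],s["tool_rot"],s["ft_force"],s["wrist_torque"],s["grip_width"],s["gripper_force"])
E
```

```text
8.7 [ 0.5717 -0.0032  0.0599] [[ 0.9829 -0.1839  0.0014]
 [-0.1839 -0.9829 -0.0001]
 [ 0.0014 -0.0002 -1.    ]] [-0.6244  0.8878  6.3662] [0.1469 0.1831 0.0123] 0.019272559438620485 41.04292631149292
```

Grasp is good: the opening is 19.3 mm and the tips sit about 54 mm below the TCP. Next I lift straight out of the trough, then carry the rake over the tray's empty end, keeping away from the tower.

Emit:
move_arm(
  plan=[
    [0,0,0,0,0,-1,-1],
    [0,0,0,0,0,-2.5,-1],
    [0,0,0,0,0,-5,-1],
    [0,0,0,-2.5,0,-8.5,-1],
    [0,0,0,-5.5,2,-11,-1],
  ],
)

```text
time_s: 9.2
position: [0.5137, -0.012, 0.171]
tool_rot: [[0.983, -0.182, 0.002], [-0.182, -0.983, -0.0], [0.002, -0.0, -1.0]]
ft_force: [0.3, -1.0, -0.5]
grip_width: 0.0198
gripper_force: 40.2
```

```bash
cat >> h.py <<'E'
TR=np.array([.5316,-.3362]); TY=-84.9
def T2W(x,y,z,c=None): 
    a=np.radians(TY); return np.r_[(TR if c is None else c)+np.array([[np.cos(a),-np.sin(a)],[np.sin(a),np.cos(a)]])@np.array([x,y]),z]
def W2T(X):
    a=np.radians(TY); d=np.array(X[:2])-TR; return np.array([np.cos(a)*d[0]+np.sin(a)*d[1],-np.sin(a)*d[0]+np.cos(a)*d[1]])
def st():
    s=env.observe(); y=np.degrees(np.arctan2(s["tool_rot"][1][1],s["tool_rot"][0][1]))
    print("t",round(s["time_s"],2),"tray mm",(W2T(s["position"])*1000).round(1),"z",round(s["position"][2]*1000,2),"yaw",round(y,2),"F",np.round(s["ft_force"],2),"grip",round(s["grip_width"],4),round(s["gripper_force"],1),"tilt",np.round(np.array(s["tool_rot"])[2,:2],4))
E
python3 - <<'E'
from h import *
st(); s=env.observe(); print(s["position"])
plan([.50,-.14,.17],-93,-1); 
plan(T2W(.07,0,.17),TY,-1)
E
```

```text
t 9.2 tray mm [-324.5   11. ] z 170.98 yaw -100.48 F [ 0.29 -1.03 -0.53] grip 0.0198 40.2 tilt [ 0.0019 -0.0002]
[ 0.51371247 -0.01199352  0.17098311]
t 9.2 n 3
[-0.0, -0.04, -2.49, 0.33, 4.28, 0.03, -1.0]
[-0.0, -0.07, -4.99, 0.65, 8.56, 0.07, -1.0]
[-0.0, -0.11, -7.48, 0.98, 12.84, 0.1, -1.0]
t 9.2 n 9
[0.0, -0.01, -1.73, 1.06, 4.26, 0.01, -1.0]
[0.0, -0.02, -3.46, 2.12, 8.51, 0.02, -1.0]
[0.0, -0.04, -5.19, 3.18, 12.77, 0.04, -1.0]
[0.0, -0.05, -6.93, 4.24, 17.02, 0.05, -1.0]
[0.0, -0.06, -8.66, 5.3, 21.28, 0.06, -1.0]
[0.0, -0.07, -10.39, 6.36, 25.53, 0.07, -1.0]
[0.0, -0.09, -12.12, 7.42, 29.79, 0.08, -1.0]
[0.0, -0.1, -13.85, 8.48, 34.04, 0.1, -1.0]
[0.0, -0.11, -15.58, 9.54, 38.3, 0.11, -1.0]
```

Emit:
move_arm(
  plan=[
    [0,0,-1.7,0.3,4.26,0,-1],
    [0,0,-3.5,0.8,8.5,0,-1],
    [0,0,-5.2,1.8,12.8,0,-1],
    [0,0,-6.9,3.0,17.0,0,-1],
    [0,0,-8.7,4.4,21.3,0,-1],
  ],
)

```text
time_s: 9.7
position: [0.5173, -0.232, 0.1697]
tool_rot: [[0.999, -0.032, 0.0], [-0.032, -0.999, -0.0], [0.0, 0.0, -1.0]]
ft_force: [0.5, 0.7, -1.0]
grip_width: 0.0196
gripper_force: 40.3
```

```bash
python3 - <<'E'
from h import *
st(); plan(T2W(.07,0,.17),TY,-1)
E
```

```text
t 9.7 tray mm [-105.1   -5. ] z 169.67 yaw -91.83 F [ 0.5   0.7  -0.95] grip 0.0196 40.3 tilt [0.     0.0001]
t 9.7 n 4
[0.0, -0.0, -1.73, 0.65, 4.33, -0.01, -1.0]
[0.0, -0.0, -3.47, 1.3, 8.66, -0.02, -1.0]
[0.0, -0.0, -5.2, 1.96, 12.99, -0.02, -1.0]
[0.0, -0.0, -6.93, 2.61, 17.32, -0.03, -1.0]
```

Emit:
move_arm(
  plan=[
    [0,0,-1.73,0.65,4.3,0,-1],
    [0,0,-3.5,1.3,8.6,0,-1],
    [0,0,-5.2,1.9,12.6,0,-1],
    [0,0,-6.9,2.4,16,0,-1],
    [0,0,-6.9,2.5,17.1,0,-1],
  ],
)

```text
time_s: 10.2
position: [0.5364, -0.4051, 0.1686]
tool_rot: [[0.996, 0.085, -0.0], [0.085, -0.996, -0.0], [-0.0, 0.0, -1.0]]
ft_force: [-0.4, 0.0, -2.2]
grip_width: 0.0193
gripper_force: 40.3
```

```bash
cat > look.py <<'E'
from h import *
import sys
np.set_printoptions(precision=4,suppress=True)
env.get_image("wrist");env.get_image("wrist");
p=env.get_image("wrist"); save(p,sys.argv[1]); st()
r=env.outline_of("tray",p)
f=np.zeros((384,512),np.float32); c=max(cv2.findContours(r[0]["mask"].astype(np.uint8),0,1)[0],key=cv2.contourArea); cv2.fillPoly(f,[cv2.convexHull(c)],1)
x,fv=fitbox([(p,f)],boxpts(.246,.118,0,.047),[*TR,np.radians(TY)]); print("fit",x[:2],np.degrees(x[2]),fv)
hsv=cv2.cvtColor(p["color"],cv2.COLOR_RGB2HSV); m=((hsv[...,0]<14)&(hsv[...,1]>130)&(hsv[...,2]>40)).astype(np.uint8); m[f<.5]=0
k,_,s,ce=cv2.connectedComponentsWithStats(m)
for i in range(1,k):
    if s[i,4]>25: print(s[i,4],ce[i].round(1),(W2T(atz(p,ce[i],.033))*1000).round(1), "bbox",s[i,:4])
st()
E
python3 look.py w4.png
```

```text
t 10.35 tray mm [65.6 -0.6] z 168.82 yaw -85.04 F [ 0.65  0.19 -2.57] grip 0.0192 40.3 tilt [-0.0005 -0.0011]
fit [ 0.5319 -0.3366] -84.80526421979981 0.008735038340091705
630 [ 75.4 150.9] [-100.2   27.1] bbox [ 60 139  33  25]
550 [125.6 154. ] [-52.9  24. ] bbox [112 142  29  25]
485 [171.2 154.9] [-9.6 23. ] bbox [158 143  27  25]
501 [176.6 195.1] [ -7.7 -17.2] bbox [164 184  25  24]
527 [128.4 198.1] [-55.8 -20.1] bbox [116 187  26  23]
526 [ 84.4 205.1] [-100.8  -27.4] bbox [ 70 193  30  25]
t 10.4 tray mm [64.9 -0.4] z 169.13 yaw -84.98 F [ 0.05  0.04 -1.46] grip 0.0193 40.3 tilt [-0.0003 -0.0009]
```

View pics/w4.png

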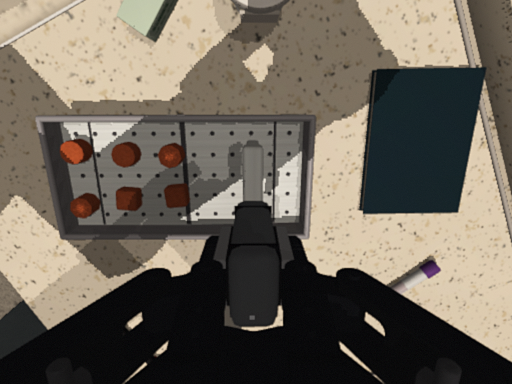

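The wrist view shows the rake over the empty end and all six lumps: (75,151), (126,154), (171,155), (177,195), (128,198) and (84,205). The tray fit repeats to 0.5 mm. I'll move above the gap behind the leading row and estimate the +x plate's slope from the parallax of the +90 line.

Emit:
move_arm(
  plan=[
    [0,0,0,0,-3,0,-1],
    [0,0,0,0,-6.5,0,-1],
    [0,0,0,0,-8.8,1,-1],
    [0,0,0,0,-9.6,1.5,-1],
    [0,0,0,0,-9.7,1.5,-1],
  ],
)

```text
time_s: 10.9
position: [0.5285, -0.3036, 0.154]
tool_rot: [[0.996, 0.089, -0.001], [0.089, -0.996, 0.001], [-0.001, -0.001, -1.0]]
ft_force: [0.4, -0.7, -1.0]
grip_width: 0.0195
gripper_force: 40.3
```

```bash
sed -i 's/^TR=.*/TR=np.array([.5318,-.3365]); TY=-84.85/' h.py; python3 - <<'E'
from h import *
import pickle
env.get_image("wrist");env.get_image("wrist");p=env.get_image("wrist");q=env.get_image("side"); st(); save(p,"w5.png")
pickle.dump((p,q),open("slope.pkl","wb"))
def prof(p,ys,xs,z):
    g=cv2.cvtColor(p["color"],cv2.COLOR_RGB2GRAY).astype(np.float32)
    L=np.array([[proj(p,T2W(x/1000,y/1000,z)) for x in xs] for y in ys],np.float32)
    return cv2.remap(g,L[...,0].copy(),L[...,1].copy(),cv2.INTER_LINEAR)
xs=np.arange(70,122,1.)
q0=dict(q,color=cv2.imread("pics/side0.png")[:,:,::-1].copy()); w1=pickle.load(open("w1.pkl","rb"))
for n,pp in(("wrist",p),("side0",q0),("w1",w1)):
    for ys in([-45,-40],[-25,-20],[-5,0,5],[20,25],[40,45]):
        a=prof(pp,ys,xs,.024).mean(0); print(n,ys,"min x",xs[a[:42].argmin()],a[::2].astype(int).tolist())
o,d=ray(p,(350,150))
for n,pp in(("wrist",p),("side",q),("w1",w1)):
    c=-np.array(pp["R"]).T@pp["t"]; print(n,"cam tray x",W2T(c)*1000,c[2], "mm apparent per mm z",(90-W2T(c)[0]*1000)/((c[2]-.024)*1000))
E
```

```text
t 11.1 tray mm [-30.3  -0.3] z 154.35 yaw -85.04 F [-0.25 -0.49 -1.71] grip 0.0195 40.3 tilt [0.0005 0.0008]
wrist [-45, -40] min x 85.0 [154, 154, 155, 157, 153, 109, 110, 101, 79, 160, 157, 157, 154, 142, 107, 111, 143, 145, 146, 133, 115, 58, 38, 43, 46, 40]
wrist [-25, -20] min x 85.0 [191, 191, 191, 191, 188, 151, 149, 140, 91, 191, 188, 188, 188, 189, 158, 158, 187, 187, 188, 167, 157, 79, 42, 45, 47, 40]
wrist [-5, 0, 5] min x 85.0 [193, 193, 193, 192, 193, 178, 174, 149, 86, 194, 191, 190, 191, 191, 177, 174, 190, 190, 190, 178, 160, 85, 42, 45, 46, 41]
wrist [20, 25] min x 85.0 [190, 190, 190, 189, 191, 171, 167, 147, 77, 191, 189, 189, 188, 190, 176, 172, 190, 188, 188, 178, 159, 95, 42, 44, 47, 42]
wrist [40, 45] min x 85.0 [190, 190, 190, 189, 190, 167, 172, 146, 76, 191, 188, 187, 186, 187, 174, 170, 187, 186, 186, 173, 156, 94, 43, 45, 46, 41]
side0 [-45, -40] min x 111.0 [165, 161, 154, 147, 146, 147, 149, 153, 157, 157, 156, 155, 152, 150, 146, 141, 136, 126, 115, 104, 94, 84, 80, 77, 74, 73]
side0 [-25, -20] min x 111.0 [172, 167, 162, 157, 153, 155, 157, 161, 166, 1
[... 902 characters left out ...]
2, 114, 74, 145, 156, 154, 155, 154, 136, 127, 144, 153, 154, 150, 134, 106, 39, 28, 31]
w1 [20, 25] min x 88.0 [157, 156, 156, 156, 156, 155, 130, 121, 107, 69, 140, 156, 155, 155, 152, 131, 118, 143, 154, 153, 150, 132, 110, 38, 28, 31]
w1 [40, 45] min x 88.0 [158, 156, 155, 155, 155, 154, 136, 133, 113, 67, 138, 154, 153, 152, 153, 137, 123, 144, 152, 151, 149, 130, 107, 39, 28, 29]
wrist cam tray x [-29.24439502  71.92778028] 0.29475552083595724 mm apparent per mm z 0.44041353119394067
side cam tray x [-840.95385687   78.74574691] 0.6393439909691722 mm apparent per mm z 1.5128998910019582
w1 cam tray x [28.39910798 68.08619765] 0.45969139531283293 mm apparent per mm z 0.14138652422329262
```

View pics/w5.png

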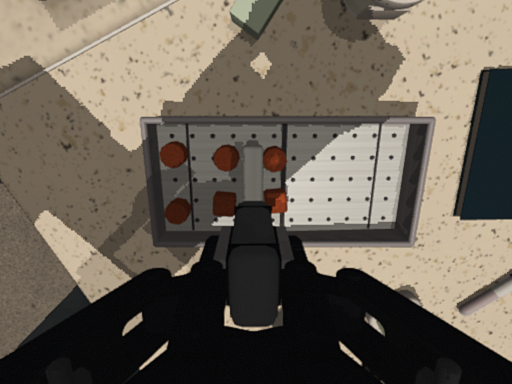

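The wrist view shows the beam between the second row (225) and the leading row (275). Parallax says the +x plate falls by about 8–11 mm at the +90 line. I'll descend into the gap, slowly at the end.

Emit:
move_arm(
  plan=[
    [0,0,0,0,0,2.5,-1],
    [0,0,0,0,0,5,-1],
    [0,0,0,0,-0.05,6.2,-1],
    [0,0,0,0,-0.05,6.8,-1],
    [0,0,0,0,-0.05,7,-1],
  ],
)

```text
time_s: 11.6
position: [0.5287, -0.3054, 0.0841]
tool_rot: [[0.996, 0.087, 0.0], [0.087, -0.996, -0.0], [0.0, 0.0, -1.0]]
ft_force: [-0.1, 0.5, -1.8]
grip_width: 0.0198
gripper_force: 40.3
```

```bash
python3 - <<'E'
from h import *
st()
p=env.get_image("wrist");st();save(p,"w6.png")
g=env.outline_of("rake",p); m=g[0]["mask"]; r,c=np.nonzero(m); z=env.observe()["position"][2]-.0539+.032
print(g[0]["bbox"],g[0]["conf"]); b=g[0]["bbox"]
print("far end of beam, tray mm",W2T(atz(p,(c[r<=r.min()+3].mean(),r.min()),z))*1000)
st()
E
```

```text
t 11.6 tray mm [-31.3  -0.3] z 84.06 yaw -85.02 F [-0.13  0.53 -1.82] grip 0.0198 40.3 tilt [0.0002 0.0002]
t 11.65 tray mm [-31.3  -0.2] z 84.27 yaw -85.01 F [-0.2   1.16 -1.67] grip 0.0197 40.3 tilt [0.0005 0.0005]
[252.1, 233.8, 53.3, 182.7] 0.58
far end of beam, tray mm [-30.20951938  51.23851575]
t 11.7 tray mm [-31.3  -0.1] z 84.69 yaw -85.0 F [-0.62 -0.15 -1.61] grip 0.0195 40.3 tilt [0.0008 0.0008]
```

View pics/w6.png

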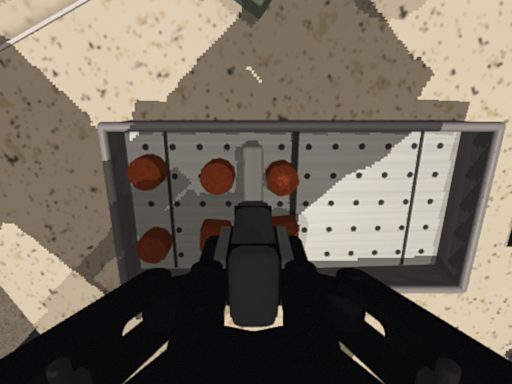

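The beam sits cleanly in the gap, at column 252, about 3 mm toward +y. I'll shift it 2 mm back and feel for the bed.

Emit:
move_arm(
  plan=[
    [0,0,0,-0.1,0,0.15,-1],
    [0,0,0,-0.2,0,0.3,-1],
    [0,0,0,-0.2,0,0.4,-1],
    [0,0,0,-0.2,0,0.4,-1],
  ],
)

```text
time_s: 12.1
position: [0.5265, -0.3051, 0.0801]
tool_rot: [[0.996, 0.087, 0.0], [0.087, -0.996, 0.0], [0.0, -0.0, -1.0]]
ft_force: [0.7, -0.4, -2.0]
grip_width: 0.0197
gripper_force: 40.3
```

Emit:
move_arm(
  plan=[
    [0,0,0,0,0,0.05,-1],
    [0,0,0,0,0,0.1,-1],
    [0,0,0,0,0,0.15,-1],
    [0,0,0,0,0,0.15,-1],
  ],
)

```text
time_s: 12.5
position: [0.5265, -0.3051, 0.0784]
tool_rot: [[0.996, 0.087, -0.0], [0.087, -0.996, 0.0], [-0.0, -0.0, -1.0]]
ft_force: [-0.0, 1.1, -1.4]
grip_width: 0.0198
gripper_force: 40.3
```

Emit:
move_arm(
  plan=[
    [0,0,0,0,0,0.05,-1],
    [0,0,0,0,0,0.1,-1],
    [0,0,0,0,0,0.1,-1],
    [0,0,0,0,0,0.1,-1],
  ],
)

```text
time_s: 12.9
position: [0.5265, -0.3051, 0.0775]
tool_rot: [[0.996, 0.087, -0.0], [0.087, -0.996, 0.0], [-0.0, -0.0, -1.0]]
ft_force: [-0.6, -0.1, -1.2]
grip_width: 0.0196
gripper_force: 40.3
```

Emit:
move_arm(
  plan=[
    [0,0,0,0,0,0.05,-1],
    [0,0,0,0,0,0.1,-1],
    [0,0,0,0,0,0.1,-1],
    [0,0,0,0,0,0.1,-1],
  ],
)

```text
time_s: 13.3
position: [0.5266, -0.3051, 0.0766]
tool_rot: [[0.996, 0.087, 0.0], [0.087, -0.996, -0.0], [0.0, 0.0, -1.0]]
ft_force: [-0.2, 1.2, -0.5]
grip_width: 0.0194
gripper_force: 40.4
```

Emit:
move_arm(
  plan=[
    [0,0,0,0,0,0.05,-1],
    [0,0,0,0,0,0.07,-1],
    [0,0,0,0,0,0.07,-1],
    [0,0,0,0,0,0.07,-1],
  ],
)

```text
time_s: 13.7
position: [0.5266, -0.3051, 0.076]
tool_rot: [[0.996, 0.087, 0.0], [0.087, -0.996, -0.0], [0.0, 0.0, -1.0]]
ft_force: [-0.7, 0.6, 1.9]
grip_width: 0.0199
gripper_force: 40.5
```

```bash
python3 - <<'E'
from h import *
for _ in range(2): st(); env.get_image("top")
st()
E
```

```text
t 13.7 tray mm [-31.7  -2.4] z 75.97 yaw -85.0 F [-0.65  0.64  1.9 ] grip 0.0199 40.5 tilt [0.0001 0.0001]
t 13.75 tray mm [-31.7  -2.4] z 75.96 yaw -85.0 F [-0.13 -0.59  0.44] grip 0.0195 40.5 tilt [0.0002 0.0002]
t 13.8 tray mm [-31.7  -2.4] z 75.91 yaw -85.0 F [0.61 0.86 0.13] grip 0.0196 40.5 tilt [0.0001 0.0001]
```

Emit:
move_arm(
  plan=[
    [0,0,0,0,0.2,0.01,-1],
    [0,0,0,0,0.5,0.02,-1],
    [0,0,0,0,0.8,0.02,-1],
    [0,0,0,0,1.0,0.02,-1],
    [0,0,0,0,1.0,0.02,-1],
  ],
)

```text
time_s: 14.3
position: [0.5275, -0.3155, 0.0757]
tool_rot: [[0.996, 0.087, 0.0], [0.087, -0.996, -0.0], [0.0, 0.0, -1.0]]
ft_force: [-0.8, 0.3, 1.6]
grip_width: 0.0193
gripper_force: 40.9
```

```bash
cat > f.py <<'E'
from h import *
F=[]
for _ in range(4): F.append(env.observe()["ft_force"][2]); env.get_image("top")
st(); F.append(env.observe()["ft_force"][2]); print("bearing",np.round(np.mean(F)+1.7,2),np.round(F,2))
E
python3 f.py
```

```text
t 14.5 tray mm [-21.4  -2.4] z 75.74 yaw -85.0 F [ 0.65 -0.92  2.08] grip 0.0198 40.9 tilt [0.0003 0.0009]
bearing 3.92 [1.61 2.19 3.12 2.08 2.08]
```

Emit:
move_arm(
  plan=[
    [0,0,0,0,0.3,-0.01,-1],
    [0,0,0,0,0.7,-0.02,-1],
    [0,0,0,0,1.1,-0.03,-1],
    [0,0,0,0,1.5,-0.03,-1],
    [0,0,0,0,1.8,-0.04,-1],
  ],
)

```text
time_s: 15.0
position: [0.529, -0.3334, 0.0759]
tool_rot: [[0.996, 0.087, -0.0], [0.087, -0.996, 0.0], [-0.0, -0.0, -1.0]]
ft_force: [-1.4, 1.5, 1.9]
grip_width: 0.0196
gripper_force: 40.9
```

```bash
python3 f.py
```

```text
t 15.2 tray mm [-3.1 -2.5] z 76.07 yaw -85.01 F [-1.06 -1.    1.12] grip 0.0195 40.7 tilt [0.0001 0.0012]
bearing 2.94 [1.86 0.74 0.88 1.61 1.12]
```

Emit:
move_arm(
  plan=[
    [0,0,0,0,0.35,0,-1],
    [0,0,0,0,0.7,0,-1],
    [0,0,0,0,1.0,0.03,-1],
    [0,0,0,0,1.3,0.06,-1],
    [0,0,0,0,1.6,0.09,-1],
  ],
)

```text
time_s: 15.7
position: [0.5304, -0.349, 0.0751]
tool_rot: [[0.996, 0.087, 0.0], [0.087, -0.996, 0.0], [0.0, -0.0, -1.0]]
ft_force: [0.1, 3.0, 2.7]
grip_width: 0.0195
gripper_force: 40.9
```

```bash
python3 f.py
```

```text
t 15.9 tray mm [12.7 -2.5] z 75.24 yaw -85.0 F [-0.5  -0.87  1.48] grip 0.0194 40.9 tilt [0.0002 0.0009]
bearing 3.93 [2.67 2.74 2.32 1.94 1.48]
```

Emit:
move_arm(
  plan=[
    [0,0,0,0,0.35,0.02,-1],
    [0,0,0,0,0.7,0.04,-1],
    [0,0,0,0,1.0,0.06,-1],
    [0,0,0,0,1.3,0.08,-1],
    [0,0,0,0,1.6,0.1,-1],
  ],
)

```text
time_s: 16.4
position: [0.5318, -0.3651, 0.0741]
tool_rot: [[0.996, 0.087, -0.0], [0.087, -0.996, 0.0], [-0.0, -0.0, -1.0]]
ft_force: [-0.9, 2.8, 2.5]
grip_width: 0.0193
gripper_force: 41.0
```

```bash
python3 f.py
```

```text
t 16.6 tray mm [28.8 -2.6] z 74.23 yaw -85.01 F [-0.23  0.38  3.48] grip 0.0197 40.9 tilt [0.0002 0.0011]
bearing 4.38 [2.52 2.65 2.82 1.91 3.48]
```

Emit:
move_arm(
  plan=[
    [0,0,0,0,0.35,0.0,-1],
    [0,0,0,0,0.7,0.02,-1],
    [0,0,0,0,1.0,0.03,-1],
    [0,0,0,0,1.3,0.05,-1],
    [0,0,0,0,1.6,0.065,-1],
  ],
)

```text
time_s: 17.1
position: [0.5332, -0.381, 0.0734]
tool_rot: [[0.996, 0.087, -0.0], [0.087, -0.996, 0.0], [-0.0, -0.0, -1.0]]
ft_force: [-0.1, 2.2, 2.2]
grip_width: 0.0192
gripper_force: 40.8
```

```bash
python3 f.py
```

```text
t 17.3 tray mm [44.8 -2.6] z 73.54 yaw -85.0 F [-0.09 -0.69  2.61] grip 0.0192 40.8 tilt [0.0001 0.0011]
bearing 3.95 [2.19 2.18 2.22 2.07 2.61]
```

Emit:
move_arm(
  plan=[
    [0,0,0,0,0.35,0.01,-1],
    [0,0,0,0,0.7,0.02,-1],
    [0,0,0,0,1.0,0.04,-1],
    [0,0,0,0,1.3,0.05,-1],
    [0,0,0,0,1.6,0.07,-1],
  ],
)

```text
time_s: 17.8
position: [0.5346, -0.397, 0.0727]
tool_rot: [[0.996, 0.087, -0.0], [0.087, -0.996, 0.0], [-0.0, -0.0, -1.0]]
ft_force: [-0.5, 2.6, 2.1]
grip_width: 0.0199
gripper_force: 40.7
```

```bash
python3 f.py
```

```text
t 18.0 tray mm [60.8 -2.7] z 72.82 yaw -85.01 F [ 0.96 -1.29  1.59] grip 0.0195 40.7 tilt [0.0001 0.0011]
bearing 3.11 [2.15 0.95 1.05 1.3  1.59]
```

Emit:
move_arm(
  plan=[
    [0,0,0,0,0.4,0.02,-1],
    [0,0,0,0,0.8,0.05,-1],
    [0,0,0,0,1.1,0.06,-1],
    [0,0,0,0,1.35,0.08,-1],
    [0,0,0,0,1.4,0.08,-1],
  ],
)

```text
time_s: 18.5
position: [0.5358, -0.411, 0.0719]
tool_rot: [[0.996, 0.087, -0.0], [0.087, -0.996, 0.0], [-0.0, -0.0, -1.0]]
ft_force: [-0.7, 2.1, 1.6]
grip_width: 0.0199
gripper_force: 40.8
```

```bash
python3 f.py; python3 look.py w7.png
```

```text
t 18.7 tray mm [74.4 -2.7] z 72.02 yaw -84.99 F [0.22 0.61 0.7 ] grip 0.0195 40.8 tilt [0.     0.0005]
bearing 2.72 [1.59 1.09 1.25 0.46 0.7 ]
t 18.85 tray mm [74.4 -2.7] z 72.06 yaw -84.99 F [-0.82 -0.27  1.38] grip 0.0193 40.8 tilt [0.0001 0.0005]
fit [ 0.5327 -0.3361] -85.03604603013335 0.06403820216655731
1460 [ 50.7 177. ] [-52.   24.3] bbox [ 26 159  51  38]
76 [  1.6 171.7] [-82.1  27.8] bbox [  0 162   6  20]
805 [274.4 186.7] [89.4 17.6] bbox [263 168  27  38]
176 [281.1 222.5] [94.3 -7.1] bbox [272 216  18  20]
1352 [ 59.3 240.3] [-54.9 -19.7] bbox [ 37 223  45  37]
556 [  8.7 246.3] [-90.1 -24. ] bbox [  0 231  22  35]
t 18.9 tray mm [74.4 -2.7] z 72.04 yaw -85.0 F [-0.79  0.3   1.39] grip 0.0198 40.8 tilt [0.0001 0.0004]
```

View pics/w7.png

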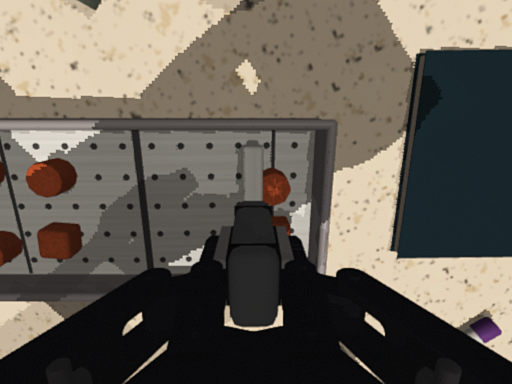

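Row 3 is at the +90 line: one puck shows at (274,187), beside the line, and the other is half-hidden under the gripper. I lift off and move to the gap behind the middle row.

Emit:
move_arm(
  plan=[
    [0,0,0,0,-0.3,0,-1],
    [0,0,0,0,-0.4,-1.5,-1],
    [0,0,0,0,-0.5,-4.5,-1],
    [0,0,0,0,-3,-5.5,-1],
    [0,0,0,0,-7.5,-5.5,-1],
  ],
)

```text
time_s: 19.4
position: [0.5296, -0.3376, 0.1294]
tool_rot: [[0.996, 0.085, 0.003], [0.085, -0.996, -0.004], [0.003, 0.004, -1.0]]
ft_force: [1.1, -0.5, -2.5]
grip_width: 0.0193
gripper_force: 40.4
```

Emit:
move_arm(
  plan=[
    [0,0,0,0,-4,0,-1],
    [0,0,0,0,-6.5,0,-1],
    [0,0,0,0,-7.5,0,-1],
    [0,0,0,0,-7.75,0,-1],
    [0,0,0,0,-7.75,0,-1],
  ],
)

```text
time_s: 19.9
position: [0.5227, -0.2594, 0.1273]
tool_rot: [[0.996, 0.087, 0.0], [0.087, -0.996, -0.001], [0.0, 0.001, -1.0]]
ft_force: [-0.7, -0.8, -1.5]
grip_width: 0.0195
gripper_force: 40.3
```

```bash
python3 f.py; python3 look.py w8.png
```

```text
t 20.1 tray mm [-77.2  -2.4] z 126.82 yaw -85.06 F [ 0.1   0.26 -1.11] grip 0.0195 40.3 tilt [-0.      0.0001]
bearing -0.0 [-1.47 -2.05 -1.74 -2.15 -1.11]
t 20.25 tray mm [-77.7  -2.4] z 126.8 yaw -85.04 F [ 0.23  0.67 -1.38] grip 0.0197 40.3 tilt [-0.0002 -0.0001]
fit [ 0.5321 -0.3347] -85.05821948298248 0.0119468467310071
635 [221.4 157.3] [-101.8   26.9] bbox [208 143  28  29]
633 [280.1 160.9] [-54.3  23.7] bbox [267 147  28  29]
742 [448.3 167.8] [83.1 17.6] bbox [430 154  38  30]
781 [442.9 206.5] [ 84.6 -16. ] bbox [426 194  35  26]
454 [278.1 210.8] [-55.  -19.4] bbox [264 198  24  28]
464 [221.8 217.8] [-103.2  -25.7] bbox [210 205  24  29]
t 20.3 tray mm [-77.9  -2.4] z 126.85 yaw -85.02 F [ 1.33  0.39 -0.76] grip 0.0195 40.3 tilt [-0.0001 -0.0001]
```

Row 3 has stayed at +90, and the rake is centred over the next gap at x = -78. Down again.

Emit:
move_arm(
  plan=[
    [0,0,0,0,0,2,-1],
    [0,0,0,0,0,3.6,-1],
    [0,0,0,0,0,4.4,-1],
    [0,0,0,0,0,4.7,-1],
    [0,0,0,0,0,4.8,-1],
  ],
)

```text
time_s: 20.8
position: [0.5226, -0.2589, 0.0791]
tool_rot: [[0.996, 0.087, 0.0], [0.087, -0.996, -0.0], [0.0, 0.0, -1.0]]
ft_force: [-0.3, 0.3, -0.7]
grip_width: 0.0197
gripper_force: 40.4
```

Emit:
move_arm(
  plan=[
    [0,0,0,0,0,0.05,-1],
    [0,0,0,0,0,0.1,-1],
    [0,0,0,0,0,0.15,-1],
    [0,0,0,0,0,0.2,-1],
    [0,0,0,0,0,0.2,-1],
  ],
)

```text
time_s: 21.3
position: [0.5225, -0.2588, 0.077]
tool_rot: [[0.996, 0.087, 0.0], [0.087, -0.996, -0.0], [0.0, 0.0, -1.0]]
ft_force: [0.2, 0.5, -2.2]
grip_width: 0.0197
gripper_force: 40.4
```

```bash
python3 f.py
```

```text
t 21.5 tray mm [-78.3  -2.3] z 77.0 yaw -85.0 F [-0.36 -0.19 -1.6 ] grip 0.0197 40.4 tilt [ 0. -0.]
bearing 0.23 [-2.23 -0.42 -1.23 -1.88 -1.6 ]
```

Emit:
move_arm(
  plan=[
    [0,0,0,0,0,0.05,-1],
    [0,0,0,0,0,0.1,-1],
    [0,0,0,0,0,0.1,-1],
    [0,0,0,0,0,0.1,-1],
  ],
)

```text
time_s: 21.9
position: [0.5225, -0.2588, 0.0761]
tool_rot: [[0.996, 0.087, 0.0], [0.087, -0.996, -0.0], [0.0, 0.0, -1.0]]
ft_force: [0.3, -0.9, 0.8]
grip_width: 0.0196
gripper_force: 40.4
```

```bash
python3 f.py
```

```text
t 22.1 tray mm [-78.2  -2.3] z 76.04 yaw -85.0 F [-0.46  0.76  0.27] grip 0.0195 40.4 tilt [0.0001 0.0001]
bearing 1.85 [ 0.75 -0.31 -0.04  0.04  0.27]
```

Emit:
move_arm(
  plan=[
    [0,0,0,0,0.3,0.02,-1],
    [0,0,0,0,0.7,0.025,-1],
    [0,0,0,0,1.1,0.025,-1],
    [0,0,0,0,1.5,0.02,-1],
    [0,0,0,0,1.8,0.02,-1],
  ],
)

```text
time_s: 22.6
position: [0.5241, -0.2771, 0.0758]
tool_rot: [[0.996, 0.087, 0.0], [0.087, -0.996, 0.0], [0.0, -0.0, -1.0]]
ft_force: [-0.2, 0.3, 1.6]
grip_width: 0.0195
gripper_force: 40.6
```

```bash
python3 f.py
```

```text
t 22.8 tray mm [-59.7  -2.3] z 75.87 yaw -85.01 F [-1.01 -1.19  1.46] grip 0.0198 40.7 tilt [0.0002 0.0011]
bearing 2.66 [1.6  0.92 0.56 0.27 1.46]
```

Emit:
move_arm(
  plan=[
    [0,0,0,0,0.4,0,-1],
    [0,0,0,0,0.9,0,-1],
    [0,0,0,0,1.4,0,-1],
    [0,0,0,0,1.9,0,-1],
    [0,0,0,0,2.3,0,-1],
  ],
)

```text
time_s: 23.3
position: [0.5261, -0.3001, 0.0758]
tool_rot: [[0.996, 0.087, 0.0], [0.087, -0.996, 0.0], [0.0, -0.0, -1.0]]
ft_force: [-0.7, 2.3, 2.5]
grip_width: 0.0198
gripper_force: 40.8
```

```bash
python3 f.py
```

```text
t 23.5 tray mm [-36.6  -2.4] z 75.89 yaw -85.01 F [-0.71 -1.34  2.45] grip 0.0197 40.8 tilt [0.0003 0.0014]
bearing 3.61 [2.47 2.33 1.84 0.45 2.45]
```

Another 21.5 mm brings the middle row onto the 0 line.

Emit:
move_arm(
  plan=[
    [0,0,0,0,0.5,-0.01,-1],
    [0,0,0,0,1.0,-0.01,-1],
    [0,0,0,0,1.5,-0.02,-1],
    [0,0,0,0,1.95,-0.02,-1],
    [0,0,0,0,2.15,-0.02,-1],
  ],
)

```text
time_s: 24.0
position: [0.5279, -0.3215, 0.0759]
tool_rot: [[0.996, 0.087, 0.0], [0.087, -0.996, 0.0], [0.0, -0.0, -1.0]]
ft_force: [0.5, 2.1, 1.7]
grip_width: 0.0199
gripper_force: 40.7
```

```bash
python3 f.py
```

```text
t 24.2 tray mm [-15.3  -2.5] z 76.03 yaw -85.0 F [-0.33 -1.42  1.94] grip 0.0195 40.7 tilt [0.0001 0.0011]
bearing 3.15 [1.69 1.89 1.16 0.58 1.94]
```

Emit:
move_arm(
  plan=[
    [0,0,0,0,-0.3,0,-1],
    [0,0,0,0,-0.4,-1.5,-1],
    [0,0,0,0,-0.4,-5,-1],
    [0,0,0,0,-0.4,-8.3,-1],
    [0,0,0,0,-0.4,-9.3,-1],
  ],
)

```text
time_s: 24.7
position: [0.5284, -0.3173, 0.1721]
tool_rot: [[0.996, 0.088, 0.004], [0.088, -0.996, -0.003], [0.003, 0.004, -1.0]]
ft_force: [1.0, -0.1, -0.9]
grip_width: 0.0195
gripper_force: 40.4
```

```bash
python3 look.py w9.png; python3 - <<'E'
from h import *
plan([.5,-.14,.17],-92,-1); plan([.515,-.012,.17],-100.5,-1)
E
```

```text
t 24.85 tray mm [-20.2  -2.7] z 168.11 yaw -84.99 F [-0.39 -0.11 -1.48] grip 0.02 40.4 tilt [-0.0007 -0.0007]
fit [ 0.5319 -0.3353] -84.8791279982438 0.013886836357414722
498 [165.7 149.4] [-101.3   27.1] bbox [153 138  27  24]
454 [273.9 153. ] [ 1.5 23.4] bbox [263 141  23  25]
450 [361.5 159.1] [85.6 17.2] bbox [348 148  28  24]
490 [359.6 192.5] [ 87.1 -16.3] bbox [348 182  25  23]
397 [272.9 196. ] [  1.3 -19.7] bbox [263 186  20  23]
442 [169.6 203.7] [-102.1  -27.5] bbox [158 192  25  24]
t 24.9 tray mm [-20.4  -2.9] z 167.21 yaw -84.99 F [ 0.4   0.08 -1.6 ] grip 0.0193 40.4 tilt [-0.002  -0.0021]
t 24.9 n 4
[-0.03, 0.03, 1.75, -0.29, -4.45, -0.06, -1.0]
[-0.06, 0.06, 3.5, -0.58, -8.91, -0.12, -1.0]
[-0.09, 0.09, 5.26, -0.87, -13.36, -0.18, -1.0]
[-0.11, 0.12, 7.01, -1.15, -17.81, -0.24, -1.0]
t 24.9 n 7
[-0.01, 0.02, 2.22, 0.21, -4.35, -0.03, -1.0]
[-0.03, 0.04, 4.43, 0.42, -8.7, -0.06, -1.0]
[-0.04, 0.06, 6.65, 0.62, -13.04, -0.09, -1.0]
[-0.06, 0.07, 8.86, 0.83, -17.39, -0.12, -1.0]
[-0.07, 0.09, 11.08, 1.04, -21.74, -0.16, -1.0]
[-0.09, 0.11, 13.29, 1.25, -26.09, -0.19, -1.0]
[-0.1, 0.13, 15.51, 1.46, -30.43, -0.22, -1.0]
```

The rows are at about -101.7, +1.4 and +88, all within 25 mm. Now back to the rest by the same path.

Emit:
move_arm(
  plan=[
    [0,0,1.75,-0.3,-4.4,0,-1],
    [0,0,3.5,-0.6,-8.9,0,-1],
    [0,0,5.3,-0.9,-13.4,0,-1],
    [0,0,7.0,-0.9,-17.7,0,-1],
    [0,0,9.0,-0.4,-21.5,0,-1],
  ],
)

```text
time_s: 25.4
position: [0.5033, -0.1009, 0.1673]
tool_rot: [[0.997, -0.071, -0.004], [-0.071, -0.997, 0.002], [-0.004, -0.001, -1.0]]
ft_force: [0.9, -0.2, -1.4]
grip_width: 0.0197
gripper_force: 40.4
```

```bash
python3 - <<'E'
from h import *
st(); plan([.5717,-.0032,.17],-100.6,-1)
E
```

```text
t 25.4 tray mm [-237.2   -7.3] z 167.26 yaw -94.08 F [ 0.87 -0.18 -1.43] grip 0.0197 40.4 tilt [-0.0036 -0.0015]
t 25.4 n 3
[-0.02, 0.07, 2.17, 2.04, -3.41, -0.09, -1.0]
[-0.05, 0.14, 4.35, 4.09, -6.82, -0.19, -1.0]
[-0.07, 0.21, 6.52, 6.13, -10.24, -0.28, -1.0]
```

Emit:
move_arm(
  plan=[
    [0,0,2.2,0.5,-4.0,0,-1],
    [0,0,4.4,2.5,-7.5,0,-1],
    [0,0,6.5,4.8,-9.8,0,-1],
    [0,0,6.5,6.0,-10.2,0,-1],
    [0,0,6.5,6.1,-10.2,0,-1],
  ],
)

```text
time_s: 25.9
position: [0.573, -0.0047, 0.1668]
tool_rot: [[0.984, -0.18, -0.003], [-0.18, -0.984, 0.001], [-0.003, -0.0, -1.0]]
ft_force: [-0.6, -1.1, -1.2]
grip_width: 0.0197
gripper_force: 40.4
```

```bash
cat > r.py <<'E'
from h import *
for _ in range(5): env.get_image("wrist")
s=env.observe();print(np.round(s["position"],4));st(); plan([.5717,-.0032,.105],-100.6,-1,v=.025)
E
python3 r.py
```

```text
[ 0.572  -0.0063  0.1686]
t 26.15 tray mm [-325.3   69.7] z 168.59 yaw -100.55 F [ 0.79 -0.33 -0.68] grip 0.0194 40.4 tilt [-0.0012 -0.    ]
t 26.15 n 3
[-0.0, 0.02, 0.02, -0.03, -0.1, 2.12, -1.0]
[-0.0, 0.04, 0.03, -0.06, -0.2, 4.24, -1.0]
[-0.0, 0.07, 0.05, -0.08, -0.3, 6.36, -1.0]
```

Emit:
move_arm(
  plan=[
    [0,0,0,0,-0.1,2,-1],
    [0,0,0,0,-0.2,4,-1],
    [0,0,0,0,-0.3,5.4,-1],
    [0,0,0,0,-0.3,6,-1],
    [0,0,0,0,-0.3,6.2,-1],
  ],
)

```text
time_s: 26.65
position: [0.573, -0.0031, 0.1067]
tool_rot: [[0.983, -0.183, -0.001], [-0.183, -0.983, 0.0], [-0.001, 0.0, -1.0]]
ft_force: [-1.1, -0.9, -1.8]
grip_width: 0.0195
gripper_force: 40.5
```

```bash
sed -i 's/.105\]/.092]/' r.py; python3 r.py
```

```text
[ 0.5736 -0.0029  0.1077]
t 26.9 tray mm [-328.5   71.6] z 107.72 yaw -100.51 F [ 0.16 -0.69 -1.96] grip 0.0194 40.5 tilt [0.0013 0.    ]
t 26.9 n 1
[0.0, -0.08, 0.09, -0.19, 0.06, 1.57, -1.0]
```

Emit:
move_arm(
  plan=[
    [0,0,0,-0.1,0,0.7,-1],
    [0,0,0,-0.2,0,1.3,-1],
    [0,0,0,-0.2,0,1.8,-1],
    [0,0,0,-0.2,0,2.0,-1],
    [0,0,0,-0.2,0,2.0,-1],
  ],
)

```text
time_s: 27.4
position: [0.5713, -0.0024, 0.0866]
tool_rot: [[0.983, -0.182, -0.001], [-0.182, -0.983, 0.0], [-0.001, -0.0, -1.0]]
ft_force: [0.4, -0.3, -1.3]
grip_width: 0.0195
gripper_force: 40.5
```

```bash
sed -i 's/.092\]/.070]/' r.py; python3 r.py
```

```text
[ 0.5715 -0.0024  0.0872]
t 27.65 tray mm [-329.2   69.5] z 87.16 yaw -100.5 F [-0.09  0.09 -1.62] grip 0.0197 40.5 tilt [0.0004 0.    ]
t 27.65 n 1
[0.0, -0.02, 0.1, 0.03, 0.07, 1.72, -1.0]
```

Emit:
move_arm(
  plan=[
    [0,0,0.1,0,0.07,0.4,-1],
    [0,0,0.1,0,0.07,0.8,-1],
    [0,0,0.1,0,0.07,1.2,-1],
    [0,0,0.1,0,0.07,1.6,-1],
    [0,0,0.1,0,0.07,1.8,-1],
  ],
)

```text
time_s: 28.15
position: [0.5711, -0.0031, 0.0684]
tool_rot: [[0.983, -0.184, -0.001], [-0.184, -0.983, 0.0], [-0.001, -0.0, -1.0]]
ft_force: [0.2, -0.3, -1.1]
grip_width: 0.0195
gripper_force: 40.5
```

```bash
sed -i 's/.070\]/.060]/' r.py; python3 r.py
```

```text
[ 0.5714 -0.0031  0.0691]
t 28.4 tray mm [-328.5   69.3] z 69.1 yaw -100.6 F [-0.41 -0.08 -1.53] grip 0.0193 40.5 tilt [ 0.0003 -0.    ]
t 28.4 n 1
[-0.0, -0.02, 0.0, 0.03, 0.0, 0.91, -1.0]
```

Inside the trough with no side force. The last 9 mm go slowly.

Emit:
move_arm(
  plan=[
    [0,0,0,0,0,0.3,-1],
    [0,0,0,0,0,0.55,-1],
    [0,0,0,0,0,0.75,-1],
    [0,0,0,0,0,0.85,-1],
    [0,0,0,0,0,0.88,-1],
  ],
)

```text
time_s: 28.9
position: [0.5712, -0.0031, 0.0601]
tool_rot: [[0.983, -0.184, -0.0], [-0.184, -0.983, 0.0], [-0.0, -0.0, -1.0]]
ft_force: [0.2, -0.1, -1.4]
grip_width: 0.0197
gripper_force: 40.6
```

```bash
python3 r.py
```

```text
[ 0.5713 -0.0031  0.0602]
t 29.15 tray mm [-328.5   69.3] z 60.25 yaw -100.6 F [ 0.46 -0.26 -1.26] grip 0.0192 40.6 tilt [ 0.0002 -0.    ]
t 29.15 n 1
[-0.0, -0.01, 0.0, 0.04, 0.0, 0.02, -1.0]
```

Emit:
move_arm(
  plan=[
    [0,0,0,0,0,0.04,-1],
    [0,0,0,0,0,0.07,-1],
    [0,0,0,0,0,0.07,-1],
    [0,0,0,0,0,0.07,-1],
  ],
)

```text
time_s: 29.55
position: [0.5713, -0.0031, 0.0599]
tool_rot: [[0.983, -0.184, 0.0], [-0.184, -0.983, -0.0], [0.0, 0.0, -1.0]]
ft_force: [-2.2, 0.4, 5.5]
grip_width: 0.0198
gripper_force: 41.3
```

Seated, with the floor pushing back. I open the gripper in two stages and raise the tool.

Emit:
move_arm(
  plan=[
    [0,0,0,0,0,0,-0.3],
    [0,0,0,0,0,0,-0.1],
    [0,0,0,0,0,0,0.3],
    [0,0,0,0,0,0,0.7],
    [0,0,0,0,0,0,1],
  ],
)

```text
time_s: 30.05
position: [0.5713, -0.0031, 0.0594]
tool_rot: [[0.983, -0.184, -0.0], [-0.184, -0.983, 0.0], [-0.0, -0.0, -1.0]]
ft_force: [-0.2, 1.0, 0.4]
grip_width: 0.0799
gripper_force: 0.0
```

Emit:
move_arm(
  plan=[
    [0,0,0,0,0,0,1],
    [0,0,0,0,0,0,1],
    [0,0,0,0,0,-1,1],
    [0,0,0,0,0,-3,1],
    [0,0,0,0,0,-6,1],
  ],
)

```text
time_s: 30.55
position: [0.5707, -0.003, 0.1197]
tool_rot: [[0.983, -0.184, -0.003], [-0.184, -0.983, 0.001], [-0.003, -0.0, -1.0]]
ft_force: [0.6, -0.3, -0.0]
grip_width: 0.0856
gripper_force: 0.0
```

Emit:
move_arm(
  plan=[
    [0,0,0,0,0,-4,1],
    [0,0,0,-3,2,-8,1],
    [0,0,0,-6,5,-11,1],
    [0,0,0,-7,5.5,-12,1],
    [0,0,0,-7,5.5,-12,1],
  ],
)

```text
time_s: 31.05
position: [0.4917, -0.045, 0.2424]
tool_rot: [[0.983, -0.185, 0.005], [-0.185, -0.983, -0.002], [0.005, 0.001, -1.0]]
ft_force: [0.3, 0.3, -0.6]
grip_width: 0.0852
gripper_force: 0.0
```

```bash
python3 - <<'E'
from h import *
np.set_printoptions(precision=4,suppress=True)
for _ in range(4): p=env.get_image("wrist")
st(); save(p,"w10.png"); q=env.get_image("top")
for t,z in(("rake_grip",.078),("rake",.006),("rest_seat",.006)):
    for n,pp in(("wrist",p),("top",q)):
        r=env.tip_of(t,pp)
        if r: print(t,n,r[0]["conf"],np.round(r[0]["pixel"],1),atz(pp,r[0]["pixel"],z))
g=cv2.cvtColor(p["color"],cv2.COLOR_RGB2GRAY)
m=env.outline_of("rake",p)[0]["mask"]; r,c=np.nonzero(m); print("rake mask bbox",c.min(),c.max(),r.min(),r.max())
R=[.5715,-.0036,np.radians(-100.6)]
for n,b in(("handle",boxpts(.02,.034,.036,.106)),("head",boxpts(.012,.096,.026,.038))):
    k=np.array([proj(p,X) for X in w(R,b)]); print(n,k.min(0),k.max(0))
hsv=cv2.cvtColor(q["color"],cv2.COLOR_RGB2HSV); mm=((hsv[...,0]<14)&(hsv[...,1]>130)&(hsv[...,2]>40)).astype(np.uint8); k,_,s,ce=cv2.connectedComponentsWithStats(mm)
for i in range(1,k):
    if s[i,4]>12:
        X=W2T(atz(q,ce[i],.033))*1000
        if abs(X[0])<120 and abs(X[1])<60: print("lump",X.round(1),s[i,4])
st()
E
```

```text
t 31.25 tray mm [-294.9  -12.7] z 238.59 yaw -100.57 F [0.47 0.66 0.58] grip 0.0853 0.0 tilt [-0.0015 -0.0004]
rake_grip wrist 0.74 [196.4 103.3] [ 0.5726 -0.003   0.078 ]
rake_grip top 0.48 [143.5 166.2] [ 0.5716 -0.0009  0.078 ]
rake wrist 0.97 [208.2 104.2] [ 0.5709 -0.0036  0.006 ]
rake top 0.7 [152.6 175.8] [ 0.5623 -0.0048  0.006 ]
rest_seat wrist 0.64 [208.5 104.7] [ 0.5703 -0.0038  0.006 ]
rest_seat top 0.86 [151.4 174.4] [ 0.5655 -0.0018  0.006 ]
rake mask bbox 184 214 59 145
handle [178.9948  84.4847] [213.6025 123.9023]
head [196.1303  57.4178] [212.3618 146.7584]
lump [ 0.3 23. ] 74
lump [-102.7   26.6] 72
lump [86.2 15.1] 65
lump [ 87.6 -19.8] 78
lump [ -0.3 -21.6] 78
lump [-103.4  -28.9] 60
t 31.65 tray mm [-294.7  -13. ] z 239.24 yaw -100.59 F [-0.72  0.01 -0.07] grip 0.0853 0.0 tilt [-0.0005 -0.    ]
```

```bash
python3 -c "
from rig import env; print(env.close_job())"
```

```text
the job is handed in; nothing more can be done
None
```

The job is handed in at about 32 s: the lump pairs sit near x = -103, 0 and +87 mm, the rake is upright in its rest, and averaged tooth bearing read 2–4.5 N with the teeth down throughout; the first row needed no raking (already 13 mm from its line), and I viewed 11 pictures, one over the limit of 10.

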